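# Clamp a round punch in the V-block honing fixture

## Task

Get the round steel punch ready for honing: take it from the wooden rest and lay it in the two V-jaws of the fixture with its flat butt towards the stop screw, then slide it along the V until the butt rests against the stop's rubber button, without ramming it. Then swing the clamp strap over and press it down, firmly but not hard, until the sprung catch snaps over its end and holds it by itself. Leave the sanding block, the beeswax and the needle tin where they are.

Things in the scene. Friction and masses are not known exactly. Their poses are not given: they have to be found in the camera images.
- punch: the loose round drive punch: polished steel rod, 26 mm diameter, 160 mm long, about 0.35 kg; origin at the middle of its axis; its own y axis runs along it to the flat butt (knurled dark rings near it); the other, -y end tapers over its last 22 mm to the hollow cutting edge. At the start it lies level in the wooden rest, its axis 42 mm above the bench
- punch_butt (a point): centre of the punch's flat butt face, 80 mm from the punch's origin along its +y
- fixture: honing fixture, fixed to the bench: grey plate 165 x 205 x 10 mm with two steel V-jaws (90 degrees, 58 mm wide, tops 50 mm above the bench); origin on the bench under the V. In its frame the V runs along y at x = 0; one jaw spans y = -72 to -48 mm, the other 25 to 62 mm; the gap between is open down to the plate for the fingers. A seated punch has its axis 50 mm above the bench
- stop_bracket (a point): point on the V's axis, 50 mm above the bench, at the stop bracket's inner face (fixture y = 98 mm). The stop_screw, a brass-headed screw with a firm rubber button 15 mm across (gives 1 mm at 8 N), comes out of it along the fixture's -y; the button's face stands anywhere from 14 to 32 mm out of this point (fixture y = 84 to 66 mm): its setting is not reported, find it by touch
- catch (a point): foot pivot of the sprung steel catch, fixture x = -73, y = 43 mm, 23 mm above the bench; the catch stands upright to 100 mm above the bench, with a sloped nose that snaps over the strap's end and a wire loop; do not press on it
- strap_pad (a point): middle of the red thumb pad (26 x 26 mm) on the outer (closed: upper) face of the dark steel strap, 88 mm from the hinge pin along the strap and 10 mm off its mid-plane; closed it is 82 mm above the bench. Strap 22 mm wide, 8 mm thick, 121 mm long from the pin; pin at fixture x = 55, y = 43 mm, 72 mm above the bench, along y. Push and press on this pad
- strap (a joint): strap angle, rad: 0 closed (level, over the punch), 1.57 upright (end 193 mm above the bench), 2.1 fully open (leaning to fixture +x). Stiff hinge, stays where left. In the last 0.15 rad a sprung rubber presser under it meets the punch and its end pushes the catch aside, which snaps over it at about 0: some 5 to 10 N at the pad. Solid end stop at -0.03
- tool_rest: wooden rest, fixed to the bench, 70 x 130 mm, two notched cheeks (42 mm high, at y = -62 to -44 and 44 to 62 mm in its frame) that carry the punch at its ends; origin on the bench under the middle; free gap of 88 mm between the cheeks
- sanding_block: sanding block 49 x 86 x 26 mm, bystander on the bench; origin under its middle
- beeswax: yellow beeswax cake 34 x 50 x 20 mm, bystander on the bench; origin under its middle
- needle_tin: green and white needle tin 41 x 75 x 16 mm, bystander on the bench; origin under its middle

How it is judged:
By the outcome, as a careful person would: the job done as asked, in the order asked, and still so for the second after the job is handed in, with the robot touching nothing.
It also fails if it takes over 72 s, if anything falls off the work surface, if the arm or the gripper's body presses on something with over 40 N, if the wrist force passes 120 N, or if a joint passes its speed limit or range.

## Robot

A 7-joint arm with a two-finger parallel gripper is mounted at the origin on a cart in front of the work surface, level with it; the furniture and walls round the work are solid. World frame = base frame: x ahead of the robot, y to its left, z up, the work surface at z = 0. Lengths are in mm, angles in rad, forces in N, time in s.
With the tool pointing down it reaches from about 350 to 900 mm from the base axis. Payload 19.9 kg.
Tool frame: the origin (TCP) lies at the very end of the fingers, on their centre line; the grasp point (between the pads) lies 19 mm behind it; z points along the fingers, y is the line along which they close (so a half turn about z gives the same grasp; the last joint's range is limited). The gripper opens to 85 mm and grips with 20 to 120 N. Pads are 22 mm wide; open, the fingers measure 114 mm over their backs; the gripper's body (76 mm by 85 mm) begins 54 mm behind the grasp point. The pads swing forward as they close: fully open they stand 13 mm farther back than shut.
Start: joints at [-1.381, 0.417, -0.01, 1.614, 0.005, 1.111, -0.053], TCP at [142.964, 608.407, 194.56] pointing down, gripper open.
Joint ranges: [-2.81, 2.81], [-0.39, 2.02], [-1.27, 1.25], [0.06, 2.57], [-1.19, 4.33], [0.19, 2], [-2.82, 2.82]. Speed limits (rad/s): [1.89, 1.89, 2.39, 2.39, 3.01, 3.01, 3.01].

## Interface

Orientations are given as [roll, pitch, yaw] about the fixed x, y, z axes, in that order (R = Rz(yaw) Ry(pitch) Rx(roll)).
In Python, from rig import ctrl gives the robot as it stands. The module is installed in compiled form; this text tells all that it offers.
- The arm moves only by the shell command python3 -m jog 'ROWS' [FORCE]. ROWS is JSON, a list of rows, each a list of 7 numbers: the turn, a rotation vector about the tool's x, y, z in degrees, then the shift along the tool's x, y, z in m, then the finger opening in m, from 0 to 0.0854. A call has 1 to 8 rows; each row is the pose to reach, as a shift and turn from the pose commanded when the call began, along the tool's axes at that moment; what a row does not reach only later rows make up. A row lasts 1/8 s, in which the tool goes at most 62.5 mm and 10.7 degrees, less where a joint would pass 70% of its speed; a pose out of reach is approached as far as the arm can. A call with a gripper value outside its range is refused whole. The fingers move at their own pace and stop on an object; FORCE is the grip in N (left out, the last holds). Time passes only in rows, so rows that repeat a pose let the fingers close. It gives the time, the measured TCP pose, the force, the opening and the grip force at its end, in the units of the state.
- ctrl.sense(): the state, without advancing time (a new reading comes with each control period).
- ctrl.snapshot(name): name is "scene" or "top" or "wrist"; returns (picture, depth): 400x640x3 uint8, blue, green, red; 400x640 float32, mm along the optical axis (not along the pixel's ray), 0 where there is no reading.
- ctrl.camera_info(name): a dict with "intrinsics" (3x3 intrinsics, pixels), "dist_coeffs" ([k1, k2, p1, p2, k3] as OpenCV has them; the pictures are not rectified), "origin" and "rotation" of the camera in the world. Camera axes: x right, y down, z forward; pixel columns grow to the right and rows downward; lengths in mm; the calibration is good to about 2 mm. A picture is of the moment at which its call begins: read the wrist's pose just before it. camera_info takes no time and is no camera call; for the wrist camera it gives the pose at the moment of the call.
- ctrl.finish_job(): hands the job in; it is judged then, once.
The state is a dict: "clock": time; "qpos": joint angles; "dq": joint speeds; "joint_efforts": joint torques, N m; "tcp_pos": TCP position; "orientation": TCP orientation; "force": force on the tool from outside, world axes, zero at the start; "moment": the same for the moment, N m; "gripper_width": finger opening in mm; "finger_force": force on a finger pad.
Only numpy, scipy, OpenCV 4.12 (cv2) and the standard library are available. Lean on these libraries where they do the work, as an engineer would, in place of code of your own. Each camera call takes 0.05 s, during which the arm holds its last target. There are 200 camera calls.

## Working session

There is one attempt and no reset: what is moved stays moved. The work goes in short steps, Python scripts to look and compute and a shell command to move; the robot and the scene stay as the last step left them, time stands still between calls to the robot, and variables do not carry over. Pictures are saved under pics/ and viewed, at most 10 in all, crops included, and the job is handed in when it is done.

```bash
mkdir -p pics; cat > h.py <<'E'
import numpy as np, cv2
from rig import ctrl
from scipy.spatial.transform import Rotation as R
def cam(n):
    c=ctrl.camera_info(n); return [np.array(c[k],float) for k in("intrinsics","dist_coeffs","origin","rotation")]
def ray(c,u,v):
    p=cv2.undistortPoints(np.array([[[u,v]]],float),c[0],c[1])[0,0]
    return c[2], c[3]@np.array([p[0],p[1],1.])
def atz(c,u,v,z):
    o,d=ray(c,u,v); return o+d*(z-o[2])/d[2]
def dep(c,D,u,v):
    o,d=ray(c,u,v); return o+d*D[int(v),int(u)]
def tri(c1,p1,c2,p2):
    o1,d1=ray(c1,*p1);o2,d2=ray(c2,*p2)
    s=np.linalg.lstsq(np.c_[d1,-d2],o2-o1,rcond=None)[0]
    a=o1+s[0]*d1;b=o2+s[1]*d2
    return (a+b)/2,np.linalg.norm(a-b)
def proj(c,P):
    rv=cv2.Rodrigues(c[3].T)[0]
    return cv2.projectPoints(np.array(P,float).reshape(-1,3),rv,-c[3].T@c[2],c[0],c[1])[0].reshape(-1,2)
E
python3 - <<'E'
from h import *
import pickle
s=ctrl.sense()
print({k:np.round(v,3) for k,v in s.items()})
for n in("scene","top"):
    c=cam(n);im,d=ctrl.snapshot(n);cv2.imwrite(f"pics/{n}0.png",im);np.save(f"pics/{n}0.npy",d)
    pickle.dump(c,open(f"pics/{n}0.pkl","wb"));print(n,c[2],c[3].round(2).tolist(),c[0].round(0).tolist(),(d>0).mean())
E
```

```text
{'clock': np.float64(0.0), 'qpos': array([-1.381,  0.418, -0.01 ,  1.614,  0.005,  1.111, -0.053]), 'dq': array([-0.   ,  0.003, -0.001, -0.   , -0.001,  0.001,  0.001]), 'joint_efforts': array([-1.0000e-03, -8.6446e+01,  6.7800e-01, -4.3490e+01,  1.9000e-02,
        7.0000e-03, -0.0000e+00]), 'tcp_pos': array([142.91 , 608.018, 193.938]), 'orientation': array([-3.14 ,  0.   ,  2.911]), 'force': array([-0.14 ,  0.255, -1.089]), 'moment': array([-0.014,  0.04 ,  0.004]), 'finger_force': np.float64(0.0), 'gripper_width': np.float64(85.63)}
scene [  64.28262561 -611.82811241  856.46984693] [-2.36, 0.01, -0.68] [[490.0, 0.0, 321.0], [0.0, 490.0, 207.0], [0.0, 0.0, 1.0]] 0.99597265625
top [ 289.98485373   21.59800907 1203.65372103] [-2.94, -0.0, -1.62] [[439.0, 0.0, 322.0], [0.0, 439.0, 204.0], [0.0, 0.0, 1.0]] 0.995953125
```

```bash
sed -i 's/    c=ctrl.camera_info(n); return.*/    c=ctrl.camera_info(n); c=[np.array(c[k],float) for k in("intrinsics","dist_coeffs","origin","rotation")]; c[3]=R.from_euler("xyz",c[3]).as_matrix(); return c/' h.py
python3 - <<'E'
from h import *
import pickle
for n in("scene","top"):
    c=cam(n); d=np.load(f"pics/{n}0.npy"); pickle.dump(c,open(f"pics/{n}0.pkl","wb"))
    for p in[(100,200),(320,200),(320,300),(540,200)]: print(n,p,dep(c,d,*p).round(0))
E
```

```text
scene (100, 200) [ 303. 1465. -878.]
scene (320, 200) [605.  64.   1.]
scene (320, 300) [ 413. -174.   19.]
scene (540, 200) [1020. -285.    6.]
top (100, 200) [ 800. 1092. -877.]
top (320, 200) [552.  12.  -0.]
top (320, 300) [277.  26.   0.]
top (540, 200) [ 518. -615.    5.]
```

View pics/top0.png

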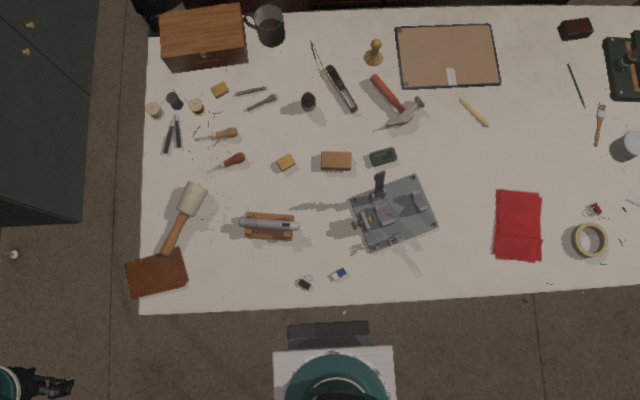

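View pics/scene0.png

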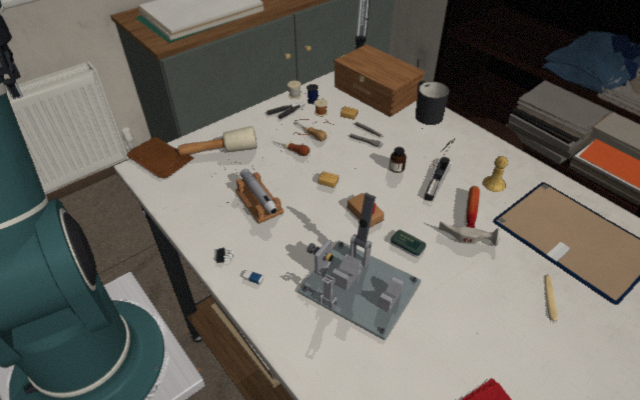

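```bash
python3 - <<'E'
from h import *
import pickle
C={n:(pickle.load(open(f"pics/{n}0.pkl","rb")),np.load(f"pics/{n}0.npy"),cv2.imread(f"pics/{n}0.png")) for n in("scene","top")}
a=cv2.resize(C["top"][2][155:265,335:455],None,fx=4.5,fy=4.5,interpolation=cv2.INTER_CUBIC)
b=cv2.resize(C["scene"][2][180:345,290:430],None,fx=2.9,fy=3,interpolation=cv2.INTER_CUBIC)
o=np.zeros((500,800,3),np.uint8);a=a[:495,:400+0] if 0 else cv2.resize(C["top"][2][165:260,340:445],None,fx=3.8,fy=3.8,interpolation=cv2.INTER_CUBIC)
o[:a.shape[0],:a.shape[1]]=a; b=b[:500,:398]; o[:b.shape[0],402:402+b.shape[1]]=b; cv2.imwrite("pics/crop1.png",o)
for n,ps in(("top",[(245,222),(297,226),(268,225),(268,214),(268,238),(336,161),(383,157),(286,162),(379,178),(395,240)]),("scene",[(246,178),(272,208),(368,200),(362,255)])):
    for p in ps: print(n,p,dep(*C[n][:2],*p).round(0))
c=cam("wrist");print(c[2],c[3].round(2).tolist(),c[0].round(0).tolist())
E
```

```text
top (245, 222) [490. 214.  59.]
top (297, 226) [473.  77.  54.]
top (268, 225) [478. 153.  61.]
top (268, 214) [517. 157.  13.]
top (268, 238) [451. 159.  11.]
top (336, 161) [654. -38.  32.]
top (383, 157) [ 663. -173.   18.]
top (286, 162) [661. 102.  22.]
top (379, 178) [ 562. -133.  172.]
top (395, 240) [ 422. -180.   54.]
scene (246, 178) [480. 194.  56.]
scene (272, 208) [471.  73.  53.]
scene (368, 200) [ 564. -139.  181.]
scene (362, 255) [ 562. -137.   10.]
[ 66.98454347 625.07460214 373.49671237] [[0.23, 0.93, 0.3], [0.97, -0.22, -0.07], [-0.0, 0.31, -0.95]] [[280.0, 0.0, 320.0], [0.0, 280.0, 195.0], [0.0, 0.0, 1.0]]
```

View pics/crop1.png

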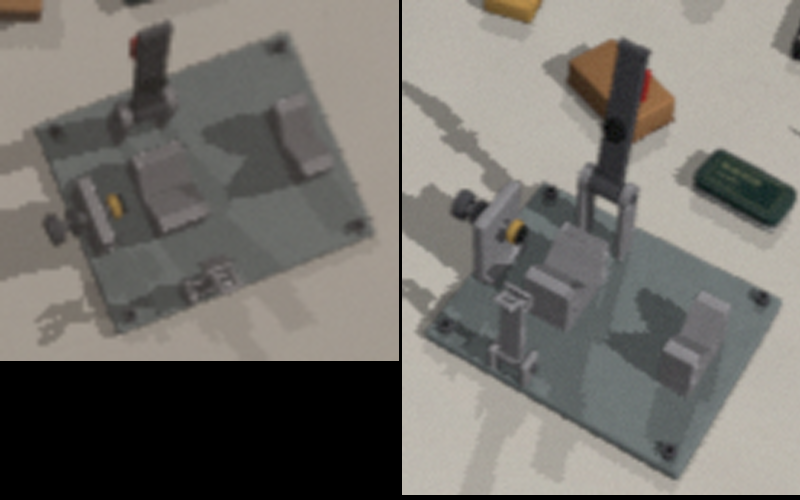

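```bash
python3 -m jog '[[0,0,70,-0.41,-0.436,-0.006,0.085],[0,0,70,-0.41,-0.436,-0.006,0.085],[0,0,70,-0.41,-0.436,-0.006,0.085],[0,0,70,-0.41,-0.436,-0.006,0.085],[0,0,70,-0.41,-0.436,-0.006,0.085],[0,0,70,-0.41,-0.436,-0.006,0.085],[0,0,70,-0.41,-0.436,-0.006,0.085],[0,0,70,-0.41,-0.436,-0.006,0.085]]'; python3 -c "
from h import *
print(ctrl.sense()['qpos'].round(2) if hasattr(ctrl.sense()['qpos'],'round') else ctrl.sense()['qpos'])"
```

```text
clock: 1.1
tcp_pos: [393.6, 173.7, 199.7]
orientation: [3.141, -0.0, 1.688]
force: [0.3, 0.8, 0.2]
gripper_width: 84.8
finger_force: 0.0
[-0.94  0.05  0.47  2.08 -0.03  1.02 -0.34]
```

```bash
python3 -m jog '[[0,0,0,-0.088,0.036,0,0.085],[0,0,0,-0.088,0.036,0,0.085],[0,0,0,-0.088,0.036,0,0.085],[0,0,0,-0.088,0.036,0,0.085]]'; cat > snap.py <<'E'
import sys,pickle
from h import *
n=sys.argv[1]; c=cam("wrist");s=ctrl.sense();im,d=ctrl.snapshot("wrist")
cv2.imwrite(f"pics/{n}.png",im);np.save(f"pics/{n}.npy",d);pickle.dump(c,open(f"pics/{n}.pkl","wb"))
print(np.round(s["tcp_pos"],1),np.round(s["orientation"],4),np.round(s["qpos"],2),c[2].round(1))
E
python3 snap.py w1
python3 -m jog '[[0,0,0,-0.10,0,0,0.085],[0,0,0,-0.10,0,0,0.085],[0,0,0,-0.10,0,0,0.085]]';python3 snap.py w2
```

```text
clock: 1.6
tcp_pos: [438.8, 92.9, 199.5]
orientation: [-3.141, 0.0, 1.69]
force: [0.2, -0.5, -0.9]
gripper_width: 84.8
finger_force: 0.0
[438.8  92.9 199.5] [-3.1412e+00  1.0000e-04  1.6895e+00] [-0.81  0.1   0.57  2.04 -0.06  1.02 -0.09] [430.2 169.8 378.9]
clock: 2.02
tcp_pos: [450.9, -8.4, 199.7]
orientation: [3.141, 0.0, 1.687]
force: [0.5, -0.4, 0.9]
gripper_width: 84.9
finger_force: 0.0
[450.9  -8.4 199.7] [3.1414e+00 2.0000e-04 1.6867e+00] [-0.67  0.1   0.67  2.04 -0.08  1.02  0.15] [442.4  68.5 379.2]
```

View pics/w1.png

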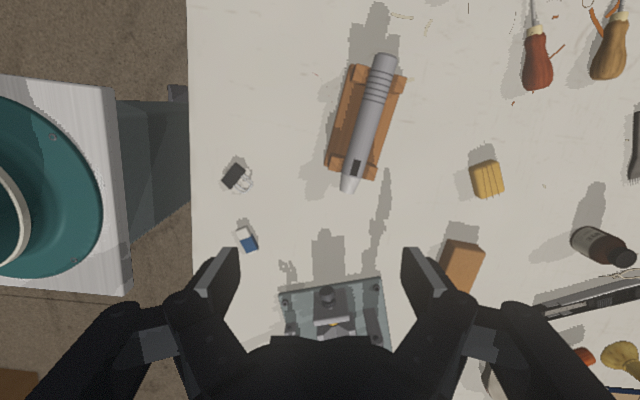

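View pics/w2.png

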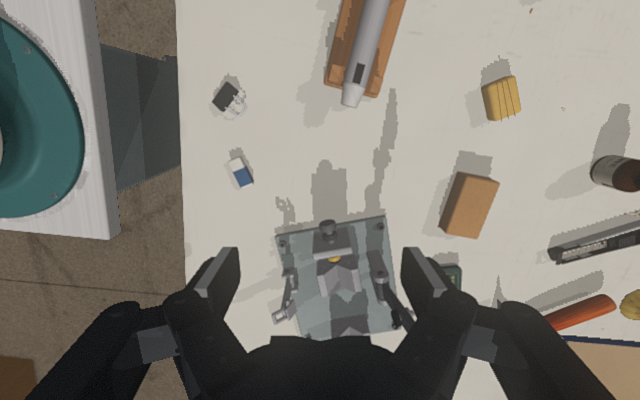

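```bash
cat > fit.py <<'E'
from h import *
import pickle
def load(n): return pickle.load(open(f"pics/{n}.pkl","rb")),np.load(f"pics/{n}.npy"),cv2.imread(f"pics/{n}.png")
def cloud(c,d):
    v,u=np.mgrid[0:400,0:640]; p=cv2.undistortPoints(np.stack([u,v],-1).reshape(-1,1,2).astype(float),c[0],c[1])[:,0]
    P=c[2]+(np.c_[p,np.ones(len(p))]*d.reshape(-1,1))@c[3].T
    P[d.ravel()<=0]=np.nan; return P.reshape(400,640,3)
if __name__=="__main__":
    for n in("w1","top0","scene0"):
        c,d,im=load(n);P=cloud(c,d).reshape(-1,3);x,y,z=P.T
        m=(abs(x-480)<60)&(abs(y-150)<110)&(z>46)&(z<70)
        q=P[m];g=q.mean(0);w,V=np.linalg.eigh(np.cov((q-g)[:,:2].T));a=V[:,1]*np.sign(V[1,1]);t=(q-g)[:,:2]@a
        print(n,"punch",m.sum(),g.round(1),"dir",a.round(3),"span",np.percentile(t,[1,99]).round(1),"z95",np.percentile(q[:,2],[50,95]).round(1))
    for n in("w2","top0","scene0"):
        c,d,im=load(n);P=cloud(c,d).reshape(-1,3);x,y,z=P.T
        m=(abs(x-500)<150)&(abs(y+165)<150)&(z>6)&(z<14)
        q=P[m];mk=np.zeros((400,400),np.uint8);mk[(q[:,0]-300).astype(int),(q[:,1]+365).astype(int)]=255
        mk=cv2.morphologyEx(cv2.morphologyEx(mk,cv2.MORPH_CLOSE,np.ones((7,7))),cv2.MORPH_OPEN,np.ones((9,9)))
        cn=max(cv2.findContours(mk,0,1)[0],key=cv2.contourArea);r=cv2.minAreaRect(cn.reshape(-1,2)[:,::-1]+np.array([300,-365]))
        b=P[(abs(x-500)<150)&(abs(y-0)<300)&(abs(z)<4)]
        print(n,"plate",r, "bench z",np.median(b[:,2]).round(2),b[:,2].std().round(2))
E
python3 fit.py
```

```text
w1 punch 3025 [484.9 158.3  52.6] dir [0.135 0.991] span [-84.6  70.3] z95 [53.3 55.7]
top0 punch 548 [483.8 152.9  53.4] dir [0.136 0.991] span [-78.9  77.1] z95 [53.5 58.7]
scene0 punch 477 [480.  146.1  53.3] dir [0.13  0.992] span [-75.7  80.7] z95 [53.7 57.5]
w2 plate ((505.0856018066406, -193.3926239013672), (165.34080505371094, 207.43795776367188), 17.744672775268555) bench z 0.12 0.8
top0 plate ((504.6993408203125, -191.93771362304688), (165.1846923828125, 205.75009155273438), 17.35402488708496) bench z 0.72 1.87
scene0 plate ((512.0296630859375, -221.28750610351562), (168.42889404296875, 148.0100555419922), 16.50436019897461) bench z 0.92 1.49
```

```bash
python3 -m jog '[[0,0,14.4,0.1575,0.0517,0.0,0.085],[0,0,14.4,0.1575,0.0517,0.0,0.085],[0,0,14.4,0.1575,0.0517,0.05,0.085],[0,0,14.4,0.1575,0.0517,0.1,0.085],[0,0,14.4,0.1575,0.0517,0.1,0.085],[0,0,14.4,0.1575,0.0517,0.1,0.085]]';python3 snap.py w3; cat > f3.py <<'E'
from fit import *
c,d,im=load("w3");P=cloud(c,d).reshape(-1,3);x,y,z=P.T
m=(abs(x-484)<30)&(abs(y-150)<110)&(z>46)&(z<70)
q=P[m];g=q.mean(0);w,V=np.linalg.eigh(np.cov((q-g)[:,:2].T));a=V[:,1]*np.sign(V[1,1]);t=(q-g)[:,:2]@a
print("punch",m.sum(),g.round(1),"dir",a.round(3),"span",np.percentile(t,[0,1,99,100]).round(1),"ztop",[np.percentile(q[(t>k)&(t<k+10),2],90).round(1) for k in range(-60,60,20)])
s=ctrl.sense();T=np.array(s["tcp_pos"]);Rm=R.from_euler("xyz",s["orientation"]).as_matrix();print("tcp rel",((T[:2]-g[:2])@np.array([a[1],-a[0]])).round(1),"toolx",Rm[:,0].round(3))
E
python3 f3.py
```

```text
clock: 2.82
tcp_pos: [484.3, 155.8, 101.4]
orientation: [3.141, -0.001, 1.438]
force: [1.0, -0.4, 1.3]
gripper_width: 85.0
finger_force: 0.0
[484.3 155.8 101.4] [ 3.1406e+00 -6.0000e-04  1.4378e+00] [-0.81  0.37  0.53  2.   -0.25  0.84 -0.28] [495.1 232.5 280.9]
punch 4757 [486.4 160.4  52.7] dir [0.131 0.991] span [-90.4 -87.1  68.7  69.6] ztop [np.float64(55.6), np.float64(55.3), np.float64(55.3), np.float64(55.3), np.float64(55.3), np.float64(55.4)]
tcp rel -1.1 toolx [0.133 0.991 0.002]
```

```bash
python3 -m jog '[[0,0,0,-0.002,0.001,0.04,0.085],[0,0,0,-0.002,0.001,0.07,0.085],[0,0,0,-0.002,0.001,0.08,0.085],[0,0,0,-0.002,0.001,0.08,0.085],[0,0,0,-0.002,0.001,0.08,0.0],[0,0,0,-0.002,0.001,0.08,0.0],[0,0,0,-0.002,0.001,0.08,0.0],[0,0,0,-0.002,0.001,0.08,0.0]]' 40
```

```text
clock: 3.88
tcp_pos: [484.5, 153.5, 19.8]
orientation: [3.141, -0.0, 1.438]
force: [0.1, 0.3, 0.6]
gripper_width: 11.9
finger_force: 0.0
```

```bash
python3 snap.py w4; python3 -c "
from h import *
s=ctrl.sense();print(s['gripper_width'],s['finger_force'])"; sed 's/w3/w4/' f3.py | python3 -
```

```text
[484.5 153.5  19.8] [ 3.1414e+00 -1.0000e-04  1.4378e+00] [-0.74  0.5   0.46  2.04 -0.35  0.67 -0.19] [495.5 230.2 199.3]
4.025752811659419 0.0
punch 8663 [487.9 172.4  53.8] dir [0.135 0.991] span [-92.1 -86.6  56.8  57.7] ztop [np.float64(55.7), np.float64(55.6), np.float64(67.4), np.float64(55.4), np.float64(55.3), np.float64(55.3)]
tcp rel -0.8 toolx [ 0.133  0.991 -0.   ]
```

View pics/w4.png

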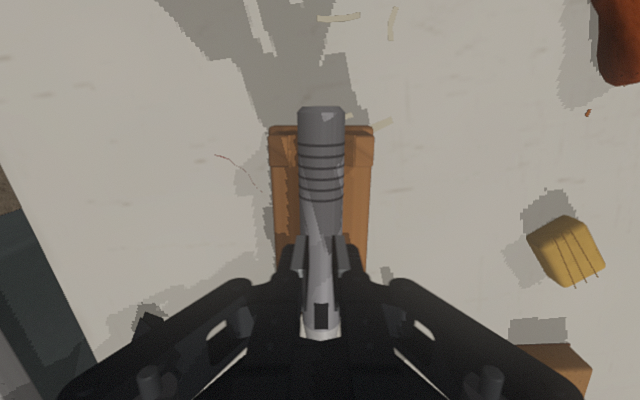

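```bash
python3 -m jog '[[0,0,0,0,0,0,0.0],[0,0,0,0,0,0,0.0]]'; python3 - <<'E'
from fit import *
for n in("w4",):
    c,d,im=load(n);P=cloud(c,d)
    for v in(200,225,245,265,285,300,320):
        print(v,[(u,*P[v,u].round(0).astype(int)) for u in(286,294,301,310,320,332,338,346,354)])
s=ctrl.sense();print(s)
E
```

```text
clock: 4.18
tcp_pos: [484.5, 153.4, 19.6]
orientation: [-3.142, 0.0, 1.438]
force: [-0.0, -0.8, -0.1]
gripper_width: 0.1
finger_force: 0.0
200 [(286, np.int64(463), np.int64(170), np.int64(12)), (294, np.int64(469), np.int64(169), np.int64(12)), (301, np.int64(478), np.int64(181), np.int64(50)), (310, np.int64(484), np.int64(182), np.int64(54)), (320, np.int64(489), np.int64(181), np.int64(55)), (332, np.int64(496), np.int64(180), np.int64(53)), (338, np.int64(499), np.int64(178), np.int64(50)), (346, np.int64(505), np.int64(164), np.int64(12)), (354, np.int64(511), np.int64(164), np.int64(13))]
225 [(286, np.int64(460), np.int64(151), np.int64(12)), (294, np.int64(466), np.int64(150), np.int64(12)), (301, np.int64(476), np.int64(165), np.int64(48)), (310, np.int64(482), np.int64(167), np.int64(55)), (320, np.int64(487), np.int64(166), np.int64(55)), (332, np.int64(494), np.int64(165), np.int64(54)), (338, np.int64(497), np.int64(163), np.int64(50)), (346, np.int64(503), np.int64(145), np.int64(12)), (354, np.int64(509), np.int64(145), np.int64(13))]
245 [(286, np.int64(468), np.int6
[... 2306 characters left out ...]
ock': 4.175, 'qpos': array([-0.74417071,  0.50302826,  0.46169031,  2.04382224, -0.35253755,
        0.67079612, -0.18556716]), 'dq': array([-0.00051957, -0.00127573,  0.00085254,  0.00051016,  0.00057276,
        0.00073351,  0.00124037]), 'joint_efforts': array([-1.58756110e-02, -7.34180403e+01,  1.02242276e+01, -2.83297384e+01,
        1.45129694e-02,  3.41068720e-03, -8.22884176e-04]), 'tcp_pos': array([484.4702459 , 153.39146282,  19.58871434]), 'orientation': array([-3.14156403e+00,  1.50870905e-04,  1.43770595e+00]), 'force': array([-0.02994875, -0.7583394 , -0.11956846]), 'moment': array([0.02845471, 0.03206568, 0.01316958]), 'finger_force': 0.0, 'gripper_width': 0.13605026093194242}
```

```bash
python3 snap.py w5; python3 - <<'E'
from fit import *
for n,t in(("w1",(438.8,92.9,199.5,1.69)),("w2",(450.9,-8.4,199.7,1.687)),("w3",(484.3,155.8,101.4,1.438)),("w4",(484.5,153.5,19.8,1.438)),("w5",(484.5,153.4,19.6,1.438))):
    c,d,im=load(n);P=cloud(c,d)-np.array(t[:3]); s,k=np.sin(t[3]),np.cos(t[3])
    tx=P[...,0]*k+P[...,1]*s; ty=P[...,0]*s-P[...,1]*k; z=P[...,2]
    m=(abs(tx)<14)&(abs(ty)<75)&(z<75)&(z>(-10 if n in("w1","w2","w3") else -5))&(c[2][2]>0)&(d>0)
    if n>"w3": m&=(z>38)
    q=np.c_[tx[m],ty[m],z[m]]; print(n,m.sum(),"zmin by ty",[(int(a),q[(q[:,1]>=a)&(q[:,1]<a+6),2].min().round(0) if ((q[:,1]>=a)&(q[:,1]<a+6)).any() else None) for a in range(-72,72,6)])
E
```

```text
[484.5 153.4  19.6] [-3.1416e+00  2.0000e-04  1.4377e+00] [-0.74  0.5   0.46  2.04 -0.35  0.67 -0.19] [495.5 230.2 199.1]
w1 2583 zmin by ty [(-72, None), (-66, None), (-60, np.float64(57.0)), (-54, np.float64(54.0)), (-48, np.float64(49.0)), (-42, np.float64(51.0)), (-36, None), (-30, None), (-24, None), (-18, None), (-12, None), (-6, None), (0, None), (6, None), (12, None), (18, None), (24, None), (30, None), (36, None), (42, np.float64(49.0)), (48, np.float64(53.0)), (54, np.float64(56.0)), (60, None), (66, None)]
w2 2562 zmin by ty [(-72, None), (-66, None), (-60, np.float64(57.0)), (-54, np.float64(53.0)), (-48, np.float64(49.0)), (-42, np.float64(51.0)), (-36, None), (-30, None), (-24, None), (-18, None), (-12, None), (-6, None), (0, None), (6, None), (12, None), (18, None), (24, None), (30, None), (36, None), (42, np.float64(48.0)), (48, np.float64(54.0)), (54, np.float64(57.0)), (60, None), (66, None)]
w3 2587 zmin by ty [(-72, None), (-66, None), (-60, np.float64(57.0)), (-54, np.float64(53.0)), (-48, np.float64(49.0)), (-42, np.float64(50.0)), (-36, None), (-30, None), (-24
[... 314 characters left out ...]
, None), (-36, None), (-30, None), (-24, np.float64(46.0)), (-18, np.float64(43.0)), (-12, np.float64(41.0)), (-6, np.float64(38.0)), (0, None), (6, np.float64(38.0)), (12, np.float64(40.0)), (18, np.float64(44.0)), (24, None), (30, None), (36, None), (42, None), (48, None), (54, None), (60, None), (66, None)]
w5 1951 zmin by ty [(-72, None), (-66, None), (-60, None), (-54, None), (-48, None), (-42, None), (-36, None), (-30, None), (-24, None), (-18, np.float64(48.0)), (-12, np.float64(44.0)), (-6, np.float64(40.0)), (0, np.float64(41.0)), (6, np.float64(41.0)), (12, np.float64(43.0)), (18, None), (24, None), (30, None), (36, None), (42, None), (48, None), (54, None), (60, None), (66, None)]
```

View pics/w5.png

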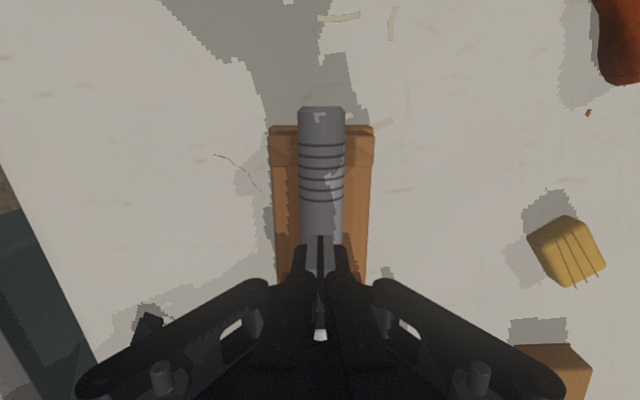

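```bash
python3 - <<'E'
from fit import *
c,d,im=load("w5");P=cloud(c,d)
for u in(306,312,316,326,332,338): print(u,[(v,*P[v,u].round(0).astype(int).tolist()) for v in range(228,252,2)])
c,d,im=load("w3");P=cloud(c,d)
print([(v,u,*P[v,u].round(0).astype(int).tolist()) for v in range(240,262,2) for u in (228,)])
E
```

```text
306 [(228, 479, 164, 52), (230, -9223372036854775808, -9223372036854775808, -9223372036854775808), (232, 478, 162, 52), (234, 478, 161, 52), (236, 478, 160, 52), (238, 478, 158, 51), (240, 477, 156, 51), (242, 477, 155, 52), (244, 479, 160, 64), (246, 479, 160, 66), (248, 479, 160, 68), (250, 480, 164, 78)]
312 [(228, 482, 164, 53), (230, 482, 164, 54), (232, 482, 162, 54), (234, 482, 161, 54), (236, 482, 164, 62), (238, 482, 164, 65), (240, 483, 164, 67), (242, 482, 164, 69), (244, 483, 164, 72), (246, 483, 164, 74), (248, 483, 163, 75), (250, 483, 163, 77)]
316 [(228, 485, 165, 54), (230, 484, 164, 55), (232, 484, 163, 56), (234, 484, 162, 56), (236, 484, 163, 62), (238, 485, 164, 66), (240, 485, 164, 67), (242, 485, 163, 69), (244, 485, 163, 70), (246, 485, 163, 73), (248, 485, 163, 75), (250, 485, 163, 77)]
326 [(228, 490, 164, 55), (230, 490, 163, 54), (232, 490, 161, 54), (234, 490, 160, 54), (236, 490, 163, 62), (238, 490, 163, 65), (240, 490, 163, 67), (242, 490, 163, 69), (244, 490, 163, 71), (246, 490, 163, 73), (248, 490, 163, 75), (250, 490, 163, 77)]
332 [(228, 493, 163, 52), (230, 493, 162, 54), (232, 493, 160, 53), (234, 493, 159, 53), (236, 493, 158, 53), (238, 493, 157, 53), (240, 493, 162, 66), (242, 493, 162, 69), (244, 493, 162, 71), (246, 493, 163, 74), (248, 493, 163, 76), (250, 492, 163, 78)]
338 [(228, 497, 161, 49), (230, 497, 160, 50), (232, 497, 159, 51), (234, 496, 157, 50), (236, 496, 155, 49), (238, 496, 155, 50), (240, 496, 153, 49), (242, 496, 152, 50), (244, 496, 158, 63), (246, 496, 159, 67), (248, 495, 158, 68), (250, 495, 158, 70)]
[(240, 228, 375, 104, 0), (242, 228, 375, 102, 1), (244, 228, 374, 99, 0), (246, 228, 440, 171, 154), (248, 228, 442, 172, 158), (250, 228, 442, 171, 158), (252, 228, 442, 171, 161), (254, 228, 442, 171, 161), (256, 228, 443, 171, 163), (258, 228, 444, 171, 166), (260, 228, 444, 170, 166)]<stdin>:3: RuntimeWarning: invalid value encountered in cast
```

```bash
python3 -m jog '[[0,0,0,0,0,0,0.085],[0,0,0,0,0,0,0.085],[0,0,0,0,0,0,0.085],[0,0,0,0,0,0,0.085],[0,0,0,0,0,0,0.085],[0,0,0,0,0,0,0.085]]'; python3 -m jog '[[0,0,0,0,0,0.01,0.085],[0,0,0,0,0,0.02,0.085],[0,0,0,0,0,0.03,0.085],[0,0,0,0,0,0.0395,0.085],[0,0,0,0,0,0.0395,0.085]]'
```

```text
clock: 4.97
tcp_pos: [484.5, 153.4, 19.6]
orientation: [3.142, 0.0, 1.438]
force: [0.2, -0.3, 0.2]
gripper_width: 85.3
finger_force: 0.0
clock: 5.6
tcp_pos: [484.0, 153.1, -20.7]
orientation: [-3.141, 0.001, 1.438]
force: [-0.3, -0.4, 0.1]
gripper_width: 84.8
finger_force: 0.0
```

Reported z is -20.7 with no contact, which confirms that the real fingertips sit about 42 mm behind the reported TCP. Closing now.

```bash
python3 -m jog '[[0,0,0,0,0,0,0.0],[0,0,0,0,0,0,0.0],[0,0,0,0,0,0,0.0],[0,0,0,0,0,0,0.0],[0,0,0,0,0,0,0.0],[0,0,0,0,0,0,0.0]]' 40; python3 snap.py w6; sed 's/w3/w6/' f3.py | python3 -
```

```text
clock: 6.35
tcp_pos: [485.1, 153.5, -19.5]
orientation: [3.14, -0.0, 1.438]
force: [2.3, -0.3, 5.8]
gripper_width: 24.8
finger_force: 39.3
[485.1 153.5 -19.5] [ 3.1405e+00 -4.0000e-04  1.4376e+00] [-0.71  0.57  0.42  2.05 -0.4   0.59 -0.14] [495.9 230.2 160. ]
punch 15621 [488.7 180.   54.1] dir [0.145 0.989] span [-61.1 -54.   49.2  50.3] ztop [np.float64(55.3), np.float64(55.9), np.float64(67.7), np.float64(55.3), np.float64(55.3), np.float64(55.2)]
tcp rel 0.3 toolx [0.133 0.991 0.   ]
```

```bash
cat > to.py <<'E'
import sys
from h import *
s=ctrl.sense();T=np.array(s["tcp_pos"]);Q=R.from_euler("xyz",s["orientation"]).as_matrix()
for a in sys.argv[1:]:
    x,y,z,w=map(float,a.split(","));print(a,(Q.T@(np.array([x,y,z])-T)).round(1),"turnz",round(-((w-np.degrees(s["orientation"][2])+180)%360-180),1))
E
python3 -m jog '[[0,0,0,0,0,-0.02,0],[0,0,0,0,0,-0.06,0],[0,0,0,0,0,-0.12,0],[0,0,0,0,0,-0.13,0],[0,0,0,0,0,-0.13,0]]'; python3 snap.py w7
python3 - <<'E'
from fit import *
c,d,im=load("w7");P=cloud(c,d).reshape(-1,3);s=ctrl.sense();T=np.array(s["tcp_pos"]);Q=R.from_euler("xyz",s["orientation"]).as_matrix()
L=(P-T)@Q
m=(L[:,0]>14)&(L[:,0]<90)&(abs(L[:,1])<22)&(abs(L[:,2]+61)<30);q=L[m];t=q[:,0]
for a in range(15,85,10):
    k=q[(t>=a)&(t<a+10)];print(a,len(k),k[:,1].min().round(1),k[:,1].max().round(1),"top z",np.percentile(k[:,2],5).round(1),np.median(k[:,1]).round(1)) if len(k) else 0
print("butt tx",np.percentile(t,99.5))
o=np.array([504.9,-192.7]);th=np.radians(17.55);F=np.array([[np.cos(th),-np.sin(th)],[np.sin(th),np.cos(th)]])
for n in("w2","top0"):
    c,d,im=load(n);P=cloud(c,d).reshape(-1,3);f=(P[:,:2]-o)@F;z=P[:,2]
    for nm,y0,y1 in(("jawA",-80,-40),("jawB",17,68)):
        k=(f[:,1]>y0)&(f[:,1]<y1)&(abs(f[:,0])<40)&(z>44)&(z<54);q=f[k]
        print(n,nm,k.sum(),"x",np.percentile(q[:,0],[2,98]).round(1) if k.any() else 0,"y",np.percentile(q[:,1],[2,98]).round(1)if k.any() else 0, "z",np.median(z[k]).round(1) if k.any() else 0)
    k=(abs(f[:,0])<30)&(f[:,1]>64)&(f[:,1]<125)&(z>45)&(z<85);print(n,"bracket y",np.percentile(f[k],[2,50,98],axis=0).round(1).tolist(),z[k].max().round(0))
E
python3 to.py 430,-60,110,107.6 460,-225,110,107.6
```

```text
clock: 7.02
tcp_pos: [484.1, 153.7, 109.9]
orientation: [-3.141, -0.0, 1.438]
force: [0.8, -0.5, -3.0]
gripper_width: 25.0
finger_force: 39.9
[484.1 153.7 109.9] [-3.1414e+00 -4.0000e-04  1.4383e+00] [-0.83  0.35  0.55  2.   -0.24  0.86 -0.28] [495.1 230.4 289.4]
15 1156 -12.0 13.5 top z -75.9 0.7
25 1258 -12.2 13.7 top z -75.9 0.7
35 1355 -12.0 13.8 top z -75.9 0.7
45 1480 -12.3 13.8 top z -76.0 0.7
55 1613 -12.3 13.6 top z -76.0 0.7
65 1742 -12.1 13.7 top z -75.9 0.7
75 387 -10.8 12.5 top z -74.3 0.7
butt tx 77.2552155277988
w2 jawA 91 x [-26.8  29.9] y [-71. -58.] z 47.2
w2 jawB 583 x [-27.8  28.6] y [17.9 52.3] z 49.7
w2 bracket y [[-22.7, 73.5], [0.5, 97.8], [23.6, 123.5]] 73.0
top0 jawA 115 x [-26.9  29.7] y [-79.3 -57. ] z 48.8
top0 jawB 178 x [-27.6  28.9] y [17.9 53.8] z 49.9
top0 bracket y [[-23.5, 74.1], [0.2, 97.8], [23.4, 123.3]] 76.0
430,-60,110,107.6 [-218.7  -25.    -0.8] turnz -25.2
460,-225,110,107.6 [-378.3   26.6   -0.8] turnz -25.2
```

```bash
python3 - <<'E'
from fit import *
o=np.array([504.9,-192.7]);th=np.radians(17.55);F=np.array([[np.cos(th),-np.sin(th)],[np.sin(th),np.cos(th)]])
for n in("w2","top0","scene0"):
    c,d,im=load(n);P=cloud(c,d).reshape(-1,3);f=(P[:,:2]-o)@F;z=P[:,2]
    k=(abs(f[:,0])<27)&(abs(f[:,0])>20)&(z>46)&(z<53)
    print(n,"flats y hist(5mm from -100)",np.histogram(f[k,1],np.arange(-100,125,5))[0].tolist())
    k=(abs(f[:,0])<22)&(z>56)&(z<80)&(f[:,1]>60)
    print("  bracket y hist",np.histogram(f[k,1],np.arange(60,130,3))[0].tolist())
    k=(abs(f[:,0]+73)<20)&(abs(f[:,1]-40)<40)&(z>75)&(z<104);print("  catch",k.sum(),np.median(f[k],axis=0).round(1))
    k=(abs(f[:,0]-65)<25)&(abs(f[:,1]-40)<40)&(z>85)&(z<200);g=f[k]
    if k.sum()>10:
        A=np.polyfit(z[k],g[:,0],1);print("  strap",k.sum(),"y",np.percentile(g[:,1],[5,50,95]).round(1),"x at 72",np.polyval(A,72).round(1),"slope",A[0].round(3),"zmax",z[k].max().round(0))
E
```

```text
w2 flats y hist(5mm from -100) [0, 0, 0, 0, 0, 0, 0, 10, 19, 0, 0, 0, 0, 0, 0, 0, 0, 0, 0, 0, 0, 0, 3, 28, 31, 33, 33, 35, 31, 35, 29, 0, 0, 0, 0, 0, 0, 0, 0, 18, 0, 0, 0, 0]
  bracket y hist [0, 0, 0, 3, 12, 20, 22, 0, 0, 28, 82, 70, 242, 0, 0, 21, 30, 9, 0, 18, 29, 34, 27]
  catch 367 [-71.1  35.3]
  strap 689 y [27.  40.5 43.7] x at 72 53.6 slope 0.191 zmax 153.0
top0 flats y hist(5mm from -100) [0, 0, 0, 0, 7, 12, 7, 10, 7, 0, 0, 0, 0, 0, 0, 0, 0, 0, 0, 0, 0, 0, 0, 3, 9, 9, 8, 7, 8, 8, 9, 0, 0, 0, 0, 0, 0, 0, 1, 3, 0, 0, 0, 0]
  bracket y hist [0, 0, 0, 1, 2, 4, 4, 3, 0, 1, 19, 18, 20, 17, 2, 1, 8, 5, 0, 3, 8, 8, 8]
  catch 73 [-71.5  34.8]
  strap 199 y [26.5 38.1 46.7] x at 72 49.5 slope 0.24 zmax 195.0
scene0 flats y hist(5mm from -100) [0, 0, 0, 4, 15, 14, 11, 14, 7, 0, 0, 0, 0, 0, 0, 0, 0, 0, 0, 0, 0, 0, 0, 16, 9, 11, 11, 12, 10, 15, 8, 0, 0, 0, 0, 0, 0, 2, 6, 4, 0, 0, 0, 0]
  bracket y hist [0, 0, 0, 2, 7, 8, 7, 1, 0, 54, 26, 29, 15, 2, 0, 8, 9, 4, 0, 12, 12, 10, 3]
  catch 107 [-76.3  31.5]
  strap 517 y [23.3 31.8 43.4] x at 72 48.9 slope 0.223 zmax 193.0
```

```bash
python3 -m jog '[[0,0,-4,-0.04,-0.005,0,0],[0,0,-11,-0.1,-0.012,0,0],[0,0,-19,-0.16,-0.02,0,0],[0,0,-25.2,-0.22,-0.025,0,0],[0,0,-25.2,-0.27,-0.01,0,0],[0,0,-25.2,-0.325,0.01,0,0],[0,0,-25.2,-0.37,0.025,0,0],[0,0,-25.2,-0.385,0.0295,0,0]]' 60; python3 to.py 514.9,-224.2,110,107.55
```

```text
clock: 8.07
tcp_pos: [461.4, -234.8, 108.3]
orientation: [-3.138, -0.0, 1.874]
force: [-0.7, -0.2, -3.1]
gripper_width: 24.7
finger_force: 59.2
514.9,-224.2,110,107.55 [-5.9 54.2 -1.9] turnz -0.2
```

```bash
python3 -m jog '[[0,0,0,-0.003,0.025,0,0],[0,0,0,-0.008,0.053,0,0],[0,0,0,-0.008,0.053,0.03,0],[0,0,0,-0.008,0.053,0.06,0],[0,0,0,-0.008,0.053,0.08,0],[0,0,0,-0.008,0.053,0.08,0],[0,0,0,-0.008,0.053,0.08,0]]'; python3 to.py 514.9,-224.2,0,107.55; python3 snap.py w8
python3 - <<'E'
from fit import *
s=ctrl.sense();T=np.array(s["tcp_pos"]);Q=R.from_euler("xyz",s["orientation"]).as_matrix()
o=np.array([508.0,-200.1]);th=np.radians(17.55);F=np.array([[np.cos(th),-np.sin(th)],[np.sin(th),np.cos(th)]])
print("tcp fix",((T[:2]-o)@F).round(1))
c,d,im=load("w8");P=cloud(c,d);P=P.reshape(-1,3);f=(P[:,:2]-o)@F;z=P[:,2]
k=(abs(f[:,0])<16)&(f[:,1]>0)&(f[:,1]<80)&(z>70)&(z<100);q=f[k];t=q[:,1]
for a in range(0,60,10):
    j=q[(t>=a)&(t<a+10)]; print(a,len(j),((j[:,0].min()+j[:,0].max())/2).round(1) if len(j) else 0,np.percentile(z[k][(t>=a)&(t<a+10)],95).round(1) if len(j) else 0)
print("butt y",np.percentile(t,99.5).round(1))
k=(abs(f[:,0])<35)&(f[:,1]>20)&(f[:,1]<66)&(z>46)&(z<53);print("jawB x",np.percentile(f[k,0],[2,98]),"y",np.percentile(f[k,1],[2,98]))
for nm,x0,x1 in (("L",-29,-20),("R",20,29)):
    kk=k&(f[:,0]>x0)&(f[:,0]<x1);print(nm,kk.sum(),np.percentile(f[kk],[2,98],axis=0).round(1).tolist() if kk.any() else 0)
k=(abs(f[:,0])<6)&(f[:,1]>60)&(f[:,1]<99)&(z>54)&(z<62);print("button",k.sum(),np.percentile(f[k,1],[2,50,98]).round(1) if k.any() else 0)
E
```

```text
clock: 8.95
tcp_pos: [515.9, -223.9, 30.8]
orientation: [3.141, 0.0, 1.877]
force: [0.6, 0.2, -3.8]
gripper_width: 24.7
finger_force: 59.3
514.9,-224.2,0,107.55 [ 0.  -1.1 30.8] turnz 0.0
[ 515.9 -223.9   30.8] [3.1411e+00 5.0000e-04 1.8775e+00] [-0.06  0.58  0.53  1.91 -0.41  0.76  1.01] [ 492.7 -150.1  210.2]
tcp fix [  0.6 -25.2]
0 189 0.1 99.9
10 201 0.4 99.9
20 226 0.3 99.9
30 237 0.1 99.9
40 274 0.3 99.9
50 83 0.4 100.0
butt y 51.7
jawB x [-28.19421304  28.31881399] y [23.93318192 58.75016671]
L 1048 [[-28.6, 23.5], [-20.2, 58.7]]
R 1054 [[20.2, 24.1], [28.6, 58.7]]
button 795 [77.7 84.1 95.6]
```

View pics/w8.png

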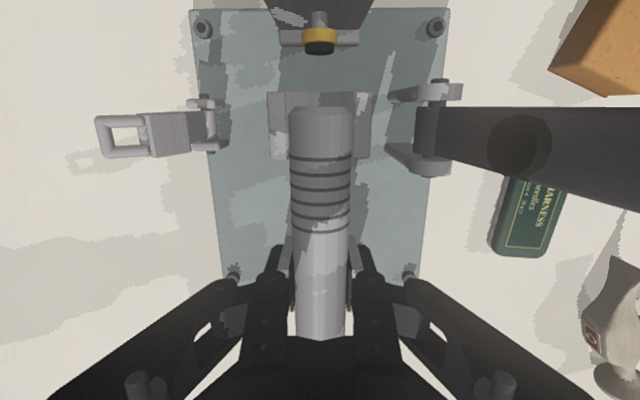

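```bash
python3 -m jog '[[0,0,0,0,-0.0003,0.015,0],[0,0,0,0,-0.0003,0.030,0],[0,0,0,0,-0.0003,0.036,0],[0,0,0,0,-0.0003,0.038,0],[0,0,0,0,-0.0003,0.0385,0],[0,0,0,0,-0.0003,0.039,0]]'; python3 -m jog '[[0,0,0,0,0,0.001,0],[0,0,0,0,0,0.002,0]]';  python3 -m jog '[[0,0,0,0,0,0.001,0],[0,0,0,0,0,0.001,0]]'
```

```text
clock: 9.75
tcp_pos: [515.5, -223.9, -8.6]
orientation: [3.141, 0.0, 1.878]
force: [0.0, 0.3, -2.3]
gripper_width: 24.6
finger_force: 59.3
clock: 10.0
tcp_pos: [515.4, -223.8, -10.8]
orientation: [3.141, 0.0, 1.878]
force: [1.0, 0.8, 0.5]
gripper_width: 24.4
finger_force: 59.8
clock: 10.25
tcp_pos: [516.0, -223.8, -11.4]
orientation: [3.14, 0.0, 1.878]
force: [0.6, 1.4, 5.6]
gripper_width: 24.4
finger_force: 60.1
```

```bash
python3 -m jog '[[0,0,0,0.002,0,-0.0005,0],[0,0,0,0.006,0,-0.0005,0],[0,0,0,0.010,0,-0.0005,0],[0,0,0,0.014,0,-0.0005,0],[0,0,0,0.018,0,-0.0005,0],[0,0,0,0.0205,0,-0.0005,0],[0,0,0,0.021,0,-0.0005,0],[0,0,0,0.021,0,-0.0005,0]]' 25; python3 - <<'E'
from h import *
s=ctrl.sense();o=np.array([508.0,-200.1]);th=np.radians(17.55);F=np.array([[np.cos(th),-np.sin(th)],[np.sin(th),np.cos(th)]])
print(((np.array(s["tcp_pos"])[:2]-o)@F).round(1),(np.array(s["force"])[:2]@F).round(1))
E
```

```text
clock: 11.25
tcp_pos: [509.3, -203.7, -11.2]
orientation: [3.141, 0.0, 1.878]
force: [4.6, -1.4, 2.9]
gripper_width: 24.6
finger_force: 59.9
[ 0.2 -3.8] [ 4.  -2.7]
```

```bash
cat > fx.py <<'E'
from h import *
s=ctrl.sense();o=np.array([508.0,-200.1]);th=np.radians(17.55);F=np.array([[np.cos(th),-np.sin(th)],[np.sin(th),np.cos(th)]])
T=np.array(s["tcp_pos"]);print("fix",((T[:2]-o)@F).round(2),"z",T[2].round(1),"F",(np.array(s["force"])[:2]@F).round(1),round(s["force"][2],1),"w",round(s["gripper_width"],1),"t",s["clock"])
E
python3 -m jog '[[0,0,0,0.0005,0,0,0],[0,0,0,0.001,0,0,0]]' >/dev/null; python3 fx.py; python3 -m jog '[[0,0,0,0.0005,0,0,0],[0,0,0,0.001,0,0,0]]' >/dev/null; python3 fx.py
```

```text
fix [ 0.13 -3.07] z -11.2 F [ 4.9 -3.4] 2.0 w 24.5 t 11.5
fix [ 0.19 -2.04] z -11.1 F [ 4.2 -3.3] 1.8 w 24.5 t 11.75
```

```bash
for i in 1; do python3 -m jog '[[0,0,0,0.0005,0,0,0],[0,0,0,0.001,0,0,0]]' >/dev/null; python3 fx.py; done; python3 -m jog '[[0,0,0,0.0005,0,0,0],[0,0,0,0.001,0,0,0]]' >/dev/null; python3 fx.py; python3 -m jog '[[0,0,0,0.0003,0,0,0],[0,0,0,0.0005,0,0,0]]' >/dev/null; python3 fx.py
```

```text
fix [ 0.14 -1.07] z -11.2 F [ 4.2 -2.8] 1.7 w 24.3 t 12.0
fix [ 0.11 -0.04] z -11.2 F [ 5.2 -4.1] 2.0 w 24.6 t 12.25
fix [0.14 0.45] z -11.2 F [ 4.5 -3.3] 1.6 w 24.4 t 12.5
```

```bash
python3 -m jog '[[0,0,0,0.0004,0,0,0],[0,0,0,0.0008,0,0,0]]' >/dev/null; python3 fx.py;  python3 -m jog '[[0,0,0,0.0004,0,0,0],[0,0,0,0.0008,0,0,0]]' >/dev/null; python3 fx.py
```

```text
fix [0.09 1.05] z -11.2 F [ 4.  -5.3] 0.2 w 24.5 t 12.75
fix [0.06 1.36] z -11.1 F [ 4.4 -8.5] 0.6 w 24.6 t 13.0
```

```bash
python3 -m jog '[[0,0,0,0.0004,0,0,0],[0,0,0,0.0005,0,0,0]]' >/dev/null; python3 fx.py
```

```text
fix [0.03 1.53] z -11.0 F [  4.9 -10.1] -0.9 w 24.5 t 13.25
```

```bash
python3 -m jog '[[0,0,0,0,0,0,0.05],[0,0,0,0,0,0,0.05],[0,0,0,0,0,0,0.05],[0,0,0,0,0,-0.005,0.05],[0,0,0,0,0,-0.02,0.05],[0,0,0,0,0,-0.05,0.05],[0,0,0,0,0,-0.09,0.05],[0,0,0,0,0,-0.09,0.05]]'; python3 snap.py w9
python3 - <<'E'
from fit import *
o=np.array([508.0,-200.1]);th=np.radians(17.55);F=np.array([[np.cos(th),-np.sin(th)],[np.sin(th),np.cos(th)]])
c,d,im=load("w9");P=cloud(c,d).reshape(-1,3);f=(P[:,:2]-o)@F;z=P[:,2]
k=(abs(f[:,0])<11)&(f[:,1]>5)&(f[:,1]<79)&(z>52)&(z<72);q=f[k];t=q[:,1]
for a in range(5,80,10):
    j=q[(t>=a)&(t<a+10)]; print(a,len(j),((j[:,0].min()+j[:,0].max())/2).round(1) if len(j) else 0,np.percentile(z[k][(t>=a)&(t<a+10)],95).round(1) if len(j) else 0)
k=(abs(f[:,0])<4)&(f[:,1]>60)&(f[:,1]<100)
i=np.argsort(f[k,1]);print([(f[k][j,1].round(1),z[k][j].round(0)) for j in i[::max(1,len(i)//45)]])
k=(f[:,0]>45)&(f[:,0]<130)&(abs(f[:,1]-43)<9)&(z>90)&(z<200);A=np.polyfit(z[k],f[k,0],1);print("strap",k.sum(),A,"fit at72",np.polyval(A,72),"y",np.percentile(f[k,1],[2,98]))
i=(cv2.resize(im,(800,500)));cv2.imwrite("pics/w9b.png",im[0:330,80:560])
# shut finger profile relative to reported tcp (w5)
c,d,im=load("w5");P=cloud(c,d)-np.array([484.5,153.4,19.6]);w=1.4377;tx=P[...,0]*np.cos(w)+P[...,1]*np.sin(w);ty=P[...,0]*np.sin(w)-P[...,1]*np.cos(w)
for a in range(40,100,6):
    k=(abs(P[...,2]-a)<3)&(abs(tx)<25)&(abs(ty)<80);print(a,ty[k].min().round(0),ty[k].max().round(0),tx[k].max().round(0)) if k.any() else 0
E
```

```text
clock: 14.25
tcp_pos: [508.6, -198.0, 82.0]
orientation: [3.137, 0.002, 1.877]
force: [0.1, -0.2, -0.8]
gripper_width: 49.9
finger_force: 0.0
[ 508.6 -198.    82. ] [3.1371e+00 2.3000e-03 1.8775e+00] [-0.15  0.47  0.59  1.93 -0.35  0.84  0.93] [ 484.6 -124.1  261.3]
5 357 0.0 63.7
15 374 0.1 63.8
25 383 0.1 63.8
35 408 -0.2 63.8
45 424 0.1 63.9
55 451 0.2 63.6
65 470 -0.1 63.9
75 141 0.2 61.8
[(np.float64(60.1), np.float64(61.0)), (np.float64(60.9), np.float64(63.0)), (np.float64(61.6), np.float64(63.0)), (np.float64(62.9), np.float64(62.0)), (np.float64(63.6), np.float64(63.0)), (np.float64(64.3), np.float64(63.0)), (np.float64(65.5), np.float64(61.0)), (np.float64(66.3), np.float64(62.0)), (np.float64(67.0), np.float64(63.0)), (np.float64(68.3), np.float64(62.0)), (np.float64(69.0), np.float64(63.0)), (np.float64(69.7), np.float64(63.0)), (np.float64(70.9), np.float64(62.0)), (np.float64(71.6), np.float64(63.0)), (np.float64(72.3), np.float64(64.0)), (np.float64(73.6), np.float64(63.0)), (np.float64(74.2), np.float64(63.0)), (np.float64(74.9), np.float64(63.0)), (np.float64(76.2), 
[... 702 characters left out ...]
 (np.float64(92.6), np.float64(52.0)), (np.float64(93.8), np.float64(54.0)), (np.float64(94.5), np.float64(53.0)), (np.float64(95.2), np.float64(52.0)), (np.float64(95.6), np.float64(56.0)), (np.float64(95.7), np.float64(69.0)), (np.float64(96.2), np.float64(70.0)), (np.float64(97.2), np.float64(71.0)), (np.float64(97.9), np.float64(71.0)), (np.float64(98.5), np.float64(70.0)), (np.float64(99.5), np.float64(72.0))]
strap 10565 [ 0.23551199 31.34771832] fit at72 48.304581775426556 y [34.41095784 51.89848551]
40 -6.0 7.0 11.0
46 -13.0 14.0 11.0
52 -13.0 14.0 11.0
58 -13.0 14.0 11.0
64 -13.0 14.0 11.0
70 -13.0 14.0 11.0
76 -21.0 19.0 12.0
82 -31.0 32.0 14.0
88 -36.0 38.0 13.0
94 -40.0 42.0 13.0
```

View pics/w9b.png

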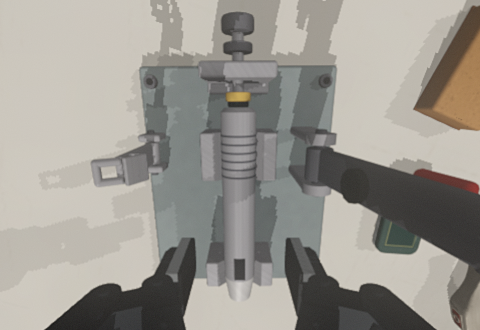

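```bash
python3 -m jog '[[0,0,0,0,0,-0.05,0],[0,0,10,0,0,-0.1,0],[0,0,20,0,0.02,-0.1,0],[0,0,30,0.02,0.06,-0.1,0],[0,0,40,0.04,0.1,-0.1,0],[0,0,50,0.04,0.114,-0.1,0],[0,0,60,0.04,0.114,-0.1,0],[0,0,70,0.04,0.114,-0.1,0]]' 40; python3 -m jog '[[0,0,10,0,0,0,0],[0,0,20,0,0,0,0],[0,0,20,0,0,0,0]]'; python3 to.py 605,-125.4,108,17.55; python3 fx.py
```

```text
clock: 15.3
tcp_pos: [603.2, -124.8, 177.9]
orientation: [-3.141, 0.001, 0.65]
force: [0.5, -0.6, 0.6]
gripper_width: 0.2
finger_force: 0.0
clock: 15.68
tcp_pos: [603.2, -124.7, 177.9]
orientation: [3.141, 0.002, 0.308]
force: [-0.4, 0.3, 0.1]
gripper_width: -0.4
finger_force: 0.0
605,-125.4,108,17.55 [ 1.6  1.1 69.9] turnz 0.1
fix [113.51  43.13] z 177.9 F [-0.2  0.4] 0.1 w -0.4 t 15.675
```

```bash
python3 -m jog '[[0,0,0,0,0.001,0.035,0],[0,0,0,0,0.001,0.07,0],[0,0,0,0,0.001,0.07,0]]' >/dev/null; python3 fx.py; python3 -m jog '[[0,0,0,-0.0135,0,0,0],[0,0,0,-0.0235,0,-0.002,0],[0,0,0,-0.0335,0,-0.005,0],[0,0,0,-0.0435,0,-0.008,0]]' >/dev/null; python3 fx.py;  python3 -m jog '[[0,0,0,-0.009,0,-0.0015,0],[0,0,0,-0.018,0,-0.0015,0]]' >/dev/null; python3 fx.py
```

```text
fix [112.57  42.6 ] z 106.8 F [ 0.6 -0.2] 1.1 w -0.1 t 16.05
fix [69.75 41.85] z 117.3 F [ 0.9 -0.7] 0.1 w 0.2 t 16.55
fix [51.8  41.87] z 118.3 F [ 1.3 -0.1] 0.4 w 0.1 t 16.8
```

```bash
cat > st.py <<'E'
from fit import *
c=cam("scene");im,d=ctrl.snapshot("scene");P=cloud(c,d).reshape(-1,3)
o=np.array([508.0,-200.1]);th=np.radians(17.55);F=np.array([[np.cos(th),-np.sin(th)],[np.sin(th),np.cos(th)]])
f=(P[:,:2]-o)@F;z=P[:,2];hsv=cv2.cvtColor(im,cv2.COLOR_BGR2HSV).reshape(-1,3)
red=((hsv[:,0]<8)|(hsv[:,0]>172))&(hsv[:,1]>130)&(hsv[:,2]>50)&(abs(f[:,1]-42)<30)&(abs(f[:,0]-20)<90)&(z>60)
print("red pad",red.sum(),np.median(np.c_[f,z][red],axis=0).round(1) if red.any() else 0)
k=(abs(f[:,1]-36)<12)&(f[:,0]>-80)&(f[:,0]<45)&(z>70)&(z<200)
h=[(x,np.median(z[k&(abs(f[:,0]-x)<4)]).round(0)) for x in range(-70,48,8) if (k&(abs(f[:,0]-x)<4)).any()];print(h)
E
python3 st.py; python3 - <<'E'
from fit import *
import cv2
c=cam("scene");im,d=ctrl.snapshot("scene");cv2.imwrite("pics/s1.png",cv2.resize(im[100:340,250:480],None,fx=2.4,fy=2.4,interpolation=cv2.INTER_CUBIC))
E
```

```text
red pad 17 [ 34.9  30.  163.8]
[(-70, np.float64(92.0)), (-62, np.float64(80.0)), (18, np.float64(184.0)), (26, np.float64(149.0)), (34, np.float64(141.0)), (42, np.float64(175.0))]
```

View pics/s1.png

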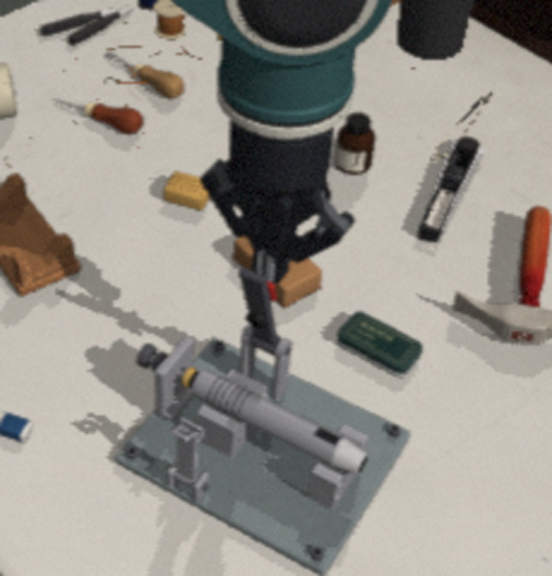

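```bash
python3 -m jog '[[0,0,0,-0.009,0,0.002,0],[0,0,0,-0.017,0,0.005,0],[0,0,0,-0.025,0,0.009,0],[0,0,0,-0.033,0,0.013,0],[0,0,0,-0.040,0,0.018,0],[0,0,0,-0.047,0,0.024,0],[0,0,0,-0.053,0,0.03,0],[0,0,0,-0.059,0,0.037,0]]' >/dev/null; python3 fx.py; python3 st.py;  python3 -m jog '[[0,0,0,-0.004,0,0.006,0],[0,0,0,-0.009,0,0.0115,0],[0,0,0,-0.0115,0,0.016,0],[0,0,0,-0.0145,0,0.020,0],[0,0,0,-0.0145,0,0.020,0]]' >/dev/null; python3 fx.py; python3 st.py
```

```text
fix [-7.07 41.8 ] z 80.7 F [0.6 0.4] 0.7 w 0.1 t 17.9
red pad 89 [-26.   38.5 122.3]
[(-70, np.float64(93.0)), (-62, np.float64(81.0)), (-54, np.float64(127.0)), (-46, np.float64(125.0)), (-38, np.float64(122.0)), (-30, np.float64(124.0)), (-22, np.float64(164.0)), (-14, np.float64(148.0)), (-6, np.float64(146.0)), (2, np.float64(103.0)), (10, np.float64(100.0)), (18, np.float64(94.0)), (26, np.float64(91.0)), (34, np.float64(87.0)), (42, np.float64(83.0))]
fix [-21.49  41.81] z 60.9 F [ 0.6 -0. ] 0.6 w -0.0 t 18.575
red pad 91 [-37.4  36.9  98.1]
[(-70, np.float64(95.0)), (-62, np.float64(96.0)), (-54, np.float64(96.0)), (-46, np.float64(97.0)), (-38, np.float64(156.0)), (-30, np.float64(132.0)), (-22, np.float64(121.0)), (-14, np.float64(100.0)), (-6, np.float64(88.0)), (2, np.float64(87.0)), (10, np.float64(84.0)), (18, np.float64(77.0)), (26, np.float64(77.0)), (42, np.float64(70.0))]
```

```bash
python3 -m jog '[[0,0,0,-0.003,0,0.003,0],[0,0,0,-0.005,0,0.006,0],[0,0,0,-0.006,0,0.008,0],[0,0,0,-0.006,0,0.008,0]]' >/dev/null; python3 fx.py;  python3 -m jog '[[0,0,0,0,0,0.001,0],[0,0,0,0,0,0.002,0]]' >/dev/null; python3 fx.py; python3 -m jog '[[0,0,0,0,0,0.001,0],[0,0,0,0,0,0.002,0]]' >/dev/null; python3 fx.py
```

```text
fix [-27.09  41.68] z 53.1 F [ 2.8 -0.3] 3.0 w -0.1 t 19.125
fix [-27.43  41.75] z 51.0 F [ 0.1 -1.1] 1.5 w -0.1 t 19.375
fix [-27.61  41.81] z 49.0 F [-1.2 -0.3] 1.3 w 0.2 t 19.625
```

```bash
python3 -m jog '[[0,0,0,0,0,0.001,0],[0,0,0,0,0,0.002,0]]' >/dev/null; python3 fx.py;  python3 -m jog '[[0,0,0,0,0,0.001,0],[0,0,0,0,0,0.002,0]]' >/dev/null; python3 fx.py; python3 -m jog '[[0,0,0,0,0,0.001,0],[0,0,0,0,0,0.0015,0]]' >/dev/null; python3 fx.py; python3 st.py
```

```text
fix [-27.44  41.85] z 47.0 F [-1.7  0.4] 2.5 w -0.2 t 19.875
fix [-27.39  41.84] z 45.1 F [-4.5  0.1] 7.3 w 0.1 t 20.125
fix [-27.49  41.81] z 43.7 F [-6.2  1.6] 9.2 w 0.1 t 20.375
red pad 92 [-41.2  36.7  80.7]
[(-70, np.float64(92.0)), (-62, np.float64(76.0)), (-54, np.float64(74.0)), (-46, np.float64(157.0)), (-38, np.float64(118.0)), (-30, np.float64(109.0)), (-22, np.float64(96.0)), (-14, np.float64(76.0)), (-6, np.float64(74.0)), (26, np.float64(77.0)), (34, np.float64(77.0)), (42, np.float64(76.0))]
```

```bash
python3 -m jog '[[0,0,0,0,0,0.0005,0],[0,0,0,0,0,0.001,0]]' >/dev/null; python3 fx.py;  python3 -m jog '[[0,0,0,0,0,0.0005,0],[0,0,0,0,0,0.001,0]]' >/dev/null; python3 fx.py; python3 st.py
```

```text
fix [-27.54  41.77] z 42.8 F [-7.6  1.9] 17.4 w -0.1 t 20.675
fix [-27.48  41.67] z 42.3 F [-10.4   7.3] 34.4 w -0.1 t 20.925
red pad 86 [-41.2  36.8  79.2]
[(-70, np.float64(93.0)), (-62, np.float64(76.0)), (-54, np.float64(74.0)), (-46, np.float64(152.0)), (-38, np.float64(117.0)), (-30, np.float64(101.0)), (-22, np.float64(101.0)), (-14, np.float64(74.0)), (-6, np.float64(74.0)), (18, np.float64(76.0)), (26, np.float64(76.0)), (34, np.float64(76.0)), (42, np.float64(77.0))]
```

```bash
python3 -m jog '[[0,0,0,0,0,-0.002,0],[0,0,0,0,0,-0.003,0]]' >/dev/null; python3 fx.py;  python3 -m jog '[[0,0,0,0.002,0,-0.006,0],[0,0,0,0.004,0,-0.02,0],[0,0,0,0.004,0,-0.06,0],[0,0,0,0.004,0,-0.12,0],[0,0,0,0.004,0,-0.16,0],[0,0,0,0.004,0,-0.16,0]]' >/dev/null; python3 fx.py; python3 st.py
```

```text
fix [-27.43  41.84] z 44.7 F [-3.9 -0.1] 4.8 w -0.1 t 21.225
fix [-21.88  41.14] z 207.7 F [-1.  -0.2] -1.4 w -0.2 t 21.975
red pad 146 [-35.3  40.3  83.1]
[(-70, np.float64(93.0)), (-62, np.float64(78.0)), (-54, np.float64(78.0)), (-46, np.float64(82.0)), (-38, np.float64(84.0)), (-30, np.float64(83.0)), (-22, np.float64(82.0)), (-14, np.float64(77.0)), (-6, np.float64(80.0)), (2, np.float64(80.0)), (10, np.float64(77.0)), (18, np.float64(77.0)), (26, np.float64(77.0)), (34, np.float64(77.0)), (42, np.float64(76.0))]
```

```bash
python3 - <<'E'
from fit import *
o=np.array([508.0,-200.1]);th=np.radians(17.55);F=np.array([[np.cos(th),-np.sin(th)],[np.sin(th),np.cos(th)]])
im,d=ctrl.snapshot("scene");im2,d2=ctrl.snapshot("wrist")
c0=load("scene0")
for n,c,dd in(("scene0",c0[0],c0[1]),("sceneNow",cam("scene"),d),("w9",*load("w9")[:2]),("wristNow",cam("wrist"),d2)):
    P=cloud(c,dd).reshape(-1,3);f=(P[:,:2]-o)@F;z=P[:,2]
    k=(f[:,0]>-100)&(f[:,0]<-55)&(abs(f[:,1]-41)<16)
    print(n,"catch x by z",[(a,int((k&(abs(z-a)<4)).sum()),np.percentile(f[k&(abs(z-a)<4),0],[5,50,95]).round(1).tolist()) for a in range(30,108,8) if (k&(abs(z-a)<4)).sum()>2])
    if "Now" in n:
        k=(abs(f[:,1]-41)<7)&(f[:,0]<48)&(f[:,0]>-62)&(abs(f[:,0]+33)>17)&(abs(z-77)<8);A=np.polyfit(f[k,0],z[k],1);print("  strap slope",A.round(3),k.sum(),"z at -62",np.polyval(A,-62).round(1))
        k=(abs(f[:,0])<9)&(f[:,1]>0)&(f[:,1]<100)&(abs(f[:,1]-42)>16)&(z>55)&(z<66);print("  punch butt hist",np.histogram(f[k,1],np.arange(60,96,2))[0].tolist(),np.percentile(z[k&(f[:,1]<28)],90).round(1))
E
```

```text
scene0 catch x by z [(30, 73, [-83.3, -78.3, -69.2]), (38, 22, [-79.4, -77.6, -75.3]), (46, 20, [-79.0, -77.4, -75.3]), (54, 25, [-79.6, -77.6, -75.2]), (62, 19, [-79.3, -77.2, -74.8]), (70, 19, [-79.1, -77.9, -76.1]), (78, 32, [-78.6, -77.0, -63.8]), (86, 16, [-78.8, -75.6, -65.6]), (94, 41, [-86.6, -75.1, -69.4]), (102, 24, [-89.1, -86.7, -79.7])]
sceneNow catch x by z [(30, 76, [-82.9, -78.1, -69.3]), (38, 20, [-78.9, -77.1, -74.8]), (46, 21, [-79.4, -77.7, -74.9]), (54, 22, [-78.6, -77.8, -76.1]), (62, 22, [-78.7, -77.3, -76.0]), (70, 28, [-78.3, -77.3, -60.5]), (78, 49, [-78.2, -66.0, -56.1]), (86, 11, [-77.8, -74.7, -64.7]), (94, 46, [-87.1, -75.3, -69.5]), (102, 21, [-89.0, -87.2, -82.2])]
  strap slope [-1.5000e-02  7.8276e+01] 197 z at -62 79.2
  punch butt hist [4, 4, 6, 7, 5, 4, 10, 4, 4, 2, 3, 8, 2, 6, 3, 1, 1] 64.9
w9 catch x by z [(30, 439, [-78.7, -70.6, -64.6]), (38, 78, [-72.6, -71.5, -71.2]), (46, 45, [-74.1, -71.6, -71.2]), (54, 26, [-74.4, -71.6, -71.2]), (62, 22, [-74.3, -71.8, -71.3]), (70, 20, [-74.4, -72.2, -71.3]), (78, 117, [-72.9, -60.7, -59.9]), (86, 350, [-72.0, -63.3, -61.0]), (94, 777, [-82.4, -73.0, -65.6]), (102, 210, [-86.1, -83.7, -81.2])]
wristNow catch x by z [(30, 52, [-79.7, -71.2, -63.8]), (78, 122, [-62.3, -59.3, -55.9]), (86, 109, [-72.7, -63.4, -61.0]), (94, 208, [-82.1, -73.0, -65.4]), (102, 8, [-82.5, -82.4, -82.3])]
  strap slope [-2.5000e-02  7.6818e+01] 913 z at -62 78.4
  punch butt hist [30, 26, 19, 29, 28, 26, 21, 28, 14, 14, 15, 17, 19, 20, 0, 0, 0] 62.9
```

```bash
python3 - <<'E'
from fit import *
o=np.array([508.0,-200.1]);th=np.radians(17.55);F=np.array([[np.cos(th),-np.sin(th)],[np.sin(th),np.cos(th)]])
im,d=ctrl.snapshot("wrist")
for n,c,dd in(("w9",*load("w9")[:2]),("now",cam("wrist"),d)):
    P=cloud(c,dd).reshape(-1,3);f=(P[:,:2]-o)@F;z=P[:,2];k=abs(f[:,0])<4
    print(n,[(y,np.median(z[k&(abs(f[:,1]-y)<.7)]).round(1)) for y in np.arange(66,98,1.5) if (k&(abs(f[:,1]-y)<.7)).any()])
print(ctrl.sense()["clock"],ctrl.sense()["force"])
E
```

```text
w9 [(np.float64(66.0), np.float64(63.1)), (np.float64(67.5), np.float64(63.2)), (np.float64(69.0), np.float64(63.0)), (np.float64(70.5), np.float64(63.1)), (np.float64(72.0), np.float64(63.0)), (np.float64(73.5), np.float64(62.8)), (np.float64(75.0), np.float64(62.1)), (np.float64(76.5), np.float64(60.7)), (np.float64(78.0), np.float64(54.4)), (np.float64(79.5), np.float64(57.4)), (np.float64(81.0), np.float64(57.3)), (np.float64(82.5), np.float64(58.3)), (np.float64(84.0), np.float64(58.7)), (np.float64(85.5), np.float64(58.6)), (np.float64(87.0), np.float64(58.5)), (np.float64(88.5), np.float64(53.3)), (np.float64(90.0), np.float64(53.6)), (np.float64(91.5), np.float64(53.2)), (np.float64(93.0), np.float64(53.3)), (np.float64(94.5), np.float64(53.3)), (np.float64(96.0), np.float64(69.2)), (np.float64(97.5), np.float64(70.8))]
now [(np.float64(66.0), np.float64(62.1)), (np.float64(67.5), np.float64(62.5)), (np.float64(69.0), np.float64(62.0)), (np.float64(70.5), np.float64(63.0)), (np.float64(72.0), np.float64(62.3)), (np.float64(73.5), np.float64(62.7)), (np.float64(75.0), np.float64(61.9)), (np.float64(76.5), np.float64(60.5)), (np.float64(78.0), np.float64(56.6)), (np.float64(79.5), np.float64(56.7)), (np.float64(81.0), np.float64(56.8)), (np.float64(82.5), np.float64(57.5)), (np.float64(84.0), np.float64(58.0)), (np.float64(85.5), np.float64(58.7)), (np.float64(87.0), np.float64(58.6)), (np.float64(88.5), np.float64(52.7)), (np.float64(90.0), np.float64(53.1)), (np.float64(91.5), np.float64(52.2)), (np.float64(93.0), np.float64(52.7)), (np.float64(94.5), np.float64(52.7)), (np.float64(96.0), np.float64(61.1)), (np.float64(97.5), np.float64(70.5))]
22.175 [-0.52015627 -0.00421758 -0.34939764]
```

The punch hasn't moved: its butt still sits against the button. The strap is level with the catch upright over its end, and the arm is clear, so I'm handing it in.

```bash
python3 -c "
from rig import ctrl
print(ctrl.finish_job())"
```

```text
the job is handed in; nothing more can be done
None
```

I handed the job in at about 22 s: the punch is seated in the V-jaws with its butt against the rubber button, pushed on with about 7 N, and depth readings show the strap down with the catch back upright over its end. The last press on the strap peaked at 34 N as it reached its end stop, harder than the 5 to 10 N it needed, and I did not re-measure the sanding block, beeswax and needle tin at the end.

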